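# Put the beaker, bottle and vial back in their own trays

## Task

The beaker, the dropper bottle and the vial have been put back in one another's trays by the balance. Swap them round so that the beaker stands in the middle of the round tray, the dropper bottle in the middle of the square tray and the vial in the middle of the oblong tray; the dark rubber mat is free to park a thing on meanwhile. Keep them upright all the time, and let go of them at the end.

Things in the scene. Friction and masses are not known exactly. Their poses are not given: they have to be found in the camera images.
- beaker_centre (a point): Clear, nearly colourless open beaker, 52 mm across at the rim, 67 mm tall, standing upright, 0.06 kg. The point is on its axis half-way up; z is its axis, up.
- bottle_centre (a point): Dark amber dropper bottle with a white collar and a rubber bulb on top: the tallest thing. Body 36 mm across up to 58 mm above its base, 101 mm tall in all, 0.06 kg. The point is on its axis half-way up, 50 mm above its base, still on the 36 mm body; z is its axis, up.
- vial_centre (a point): Small sample vial with a screw cap: the thinnest and shortest of the three, 27 mm across, 58 mm tall (cap: the top 14 mm, 24 mm across), 0.03 kg. The point is on its axis half-way up; z is its axis, up.
- round_tray_centre (a point): Fixed to the table. Round grey plastic tray, 92 mm across, rim 10 mm high, inside 82 mm across. The point is the centre of its inner floor, 4 mm above the table; z is up. The beaker's place.
- square_tray_centre (a point): Fixed to the table. Square grey plastic tray, 84 x 84 mm, rim 10 mm high, inside 76 x 76 mm. The point is the centre of its inner floor, 4 mm above the table; x and y run along its sides, z is up. The dropper bottle's place.
- oblong_tray_centre (a point): Fixed to the table. Oblong grey plastic tray, 76 mm (its x) by 120 mm (its y), rim 10 mm high, inside 68 x 112 mm. The point is the centre of its inner floor, 4 mm above the table; z is up. The vial's place. Right of the trays (y below 0.11 m) is an open case of small bottles, about 60 mm tall.
- spare_mat_centre (a point): Fixed to the table. Flat dark rubber mat without a rim, 84 x 84 mm, 4 mm thick, empty at the start: a free spot on which to stand a thing for the time being. The point is the centre of its top face; z is up. Behind the trays stands a balance (front at x = 0.62 m, y = 0.24 to 0.50 m, base 51 mm tall, clear cover 153 mm), amid them a fixed crumpled tissue 34 mm tall.
There are look-alikes about, which are no part of the job. Several things look just like the part that bears vial_centre: the one meant starts farthest to the robot's left.

How it is judged:
At the end, for the whole second after the job is handed in: Each thing stands upright (within 0.15 rad) and at rest on the inner floor of its own tray, beaker in the round, dropper bottle in the square and vial in the oblong one, its axis within 15 mm of the tray's centre and its height within 5 mm of standing on the floor (horizontal distance between beaker_centre and round_tray_centre below 0.015 m and z of beaker_centre in the frame of round_tray_centre between 0.0285 and 0.0385 m and angle between each of beaker_centre, bottle_centre, vial_centre's own z axis and vertical below 0.15 rad and linear speed of each of beaker, bottle, vial below 0.02 m/s and horizontal distance between bottle_centre and square_tray_centre below 0.015 m and z of bottle_centre in the frame of square_tray_centre between 0.0455 and 0.0555 m and horizontal distance between vial_centre and oblong_tray_centre below 0.015 m and z of vial_centre in the frame of oblong_tray_centre between 0.024 and 0.034 m); the robot touches nothing.
It fails at once if the beaker is tipped over (more than 0.6 rad) (angle between beaker_centre's own z axis and vertical above 0.6 rad).
It fails at once if the dropper bottle is tipped over (more than 0.6 rad) (angle between bottle_centre's own z axis and vertical above 0.6 rad).
It fails at once if the vial is tipped over (more than 0.6 rad) (angle between vial_centre's own z axis and vertical above 0.6 rad).
It also fails if it takes over 96 s, if anything falls off the work surface, if the arm or the gripper's body presses on something with over 40 N, if the wrist force passes 120 N, or if a joint passes its speed limit or range.

## Robot

A 6-joint arm with a two-finger parallel gripper is mounted at the origin on a cart in front of the work surface, level with it; the furniture and walls round the work are solid. World frame = base frame: x ahead of the robot, y to its left, z up, the work surface at z = 0. Lengths are in m, angles in rad, forces in N, time in s.
With the tool pointing down it reaches from about 0.425 to 0.95 m from the base axis. Payload 3.5 kg.
Tool frame: the origin (TCP) lies midway between the tips of the shut fingers; the grasp point (between the pads) lies 19 mm behind it; z points along the fingers, y is the line along which they close (so a half turn about z gives the same grasp; the last joint's range is limited). The gripper opens to 85 mm and grips with 20 to 120 N. Pads are 22 mm wide; open, the fingers measure 114 mm over their backs; the gripper's body (76 mm by 85 mm) begins 54 mm behind the grasp point. The pads swing forward as they close: fully open they stand 13 mm farther back than shut.
Start: joints at [1.194, 0.286, 1.577, -0, 1.279, -0.15], TCP at [0.152, 0.658, 0.231] pointing down, gripper open.
Joint ranges: [-2.77, 2.77], [-0.9, 2.22], [0.21, 2.48], [-1.53, 4.67], [0.24, 2.81], [-2.84, 2.84]. Speed limits (rad/s): [2.79, 2.79, 3.14, 3.14, 3.14, 3.14].

## Interface

Orientations are given as a unit quaternion [x, y, z, w].
In Python, from plant import get_state, read_camera, ctrl gives the robot as it stands.
- The arm moves only by the shell command python3 -m crank 'ROWS' [FORCE]. ROWS is JSON, a list of rows, each a list of 3 entries, a list of its own where there are three numbers: the shift along the tool's x, y, z in mm, then the turn about the tool's z in degrees, then the closure in counts, from 0 (fully open) to 255 (shut). In form: [[[tx, ty, tz], yaw, claw], ...]. A call has 1 to 10 rows; each row is the pose to reach, as a shift and turn from the pose commanded when the call began, along the tool's axes at that moment; what a row does not reach only later rows make up. A row lasts 1/10 s, in which the tool goes at most 50 mm and 8.59 degrees, less where a joint would pass 70% of its speed; a pose out of reach is approached as far as the arm can. A call with a gripper value outside its range is refused whole. The fingers move at their own pace and stop on an object; FORCE is the grip in N (left out, the last holds). Time passes only in rows, so rows that repeat a pose let the fingers close. It gives the time, the measured TCP pose, the force, the opening and the grip force at its end, in the units of the state.
- get_state(): the state, without advancing time (a new reading comes with each control period).
- read_camera(name): name is "side" or "top" or "wrist"; returns a dict with "frame" (400x640x3 uint8, blue, green, red), "range_z" (400x640 float32, m along the optical axis (not along the pixel's ray), 0 where there is no reading), "vfov" (degrees; the focal length in pixels is half the picture's height over the tangent of half this angle, whatever the lens; pixels are square), "cx", "cy" (the principal point, pixels), "k1" (the pictures are not rectified: a ray, as slopes to the right and down, at radius r is drawn at 1 + k1 r^2 times it, then the intrinsics apply), "origin" and "orientation" of the camera in the world. Camera axes: x right, y down, z forward; pixel columns grow to the right and rows downward; lengths in m; the calibration is good to about 2 mm. A picture is of the moment at which its call begins.
- ctrl.sign_off(): hands the job in; it is judged then, once.
The state is a dict: "time": time; "qpos": joint angles; "dq": joint speeds; "joint_efforts": joint torques, N m; "eef_pos": TCP position; "tcp_rot": TCP orientation; "contact_force": force on the tool from outside, world axes, zero at the start; "wrist_torque": the same for the moment, N m; "opening": opening from 0.0 (shut) to 1.0 (fully open); "finger_force": force on a finger pad.
Only numpy, scipy, OpenCV 4.12 (cv2) and the standard library are available. Lean on these libraries where they do the work, as an engineer would, in place of code of your own. Each camera call takes 0.05 s, during which the arm holds its last target. There are 200 camera calls.

## Working session

There is one attempt and no reset: what is moved stays moved. The work goes in short steps, Python scripts to look and compute and a shell command to move; the robot and the scene stay as the last step left them, time stands still between calls to the robot, and variables do not carry over. Pictures are saved under pics/ and viewed, at most 14 in all, crops included, and the job is handed in when it is done.

```bash
mkdir -p pics; cat > h.py <<'E'
import numpy as np, cv2
from plant import get_state, read_camera, ctrl
from scipy.spatial.transform import Rotation as R
def cam(n,save=None):
    c=read_camera(n)
    if save: cv2.imwrite('pics/'+save,c['frame'])
    return c
def world(c,u,v,d=None):
    f=200/np.tan(np.radians(c['vfov'])/2)
    K=np.array([[f,0,c['cx']],[0,f,c['cy']],[0,0,1]])
    uv=np.stack([np.ravel(u),np.ravel(v)],1).astype(float).reshape(-1,1,2)
    s=cv2.undistortPoints(uv,K,np.array([c['k1'],0,0,0.]))[:,0]
    rays=np.c_[s,np.ones(len(s))]
    Rm=R.from_quat(c['orientation']).as_matrix()
    return rays@Rm.T, np.array(c['origin'])
def plane(c,u,v,z):
    r,o=world(c,u,v); return o+r*((z-o[2])/r[:,2])[:,None]
def cloud(c):
    v,u=np.mgrid[:400,:640]; r,o=world(c,u,v)
    return (o+r*c['range_z'].reshape(-1,1)).reshape(400,640,3)
E
python3 - <<'E'
from h import *
for n in ['top','side','wrist']:
    c=cam(n,n+'0.png'); np.savez(f'{n}0.npz',**c)
    print(n,c['origin'],c['orientation'],c['vfov'],c['k1'])
print(get_state())
E
```

```text
top [0.39923502 0.30101336 0.91935378] [ 0.70803613 -0.7016044   0.05297388 -0.0602484 ] 52.67493589203741 -0.08152416422991542
side [0.56485532 1.08440532 0.57754734] [ 0.01018086  0.87454582 -0.484565   -0.01620871] 44.327598409581775 -0.03945703508683945
wrist [0.07324319 0.67538086 0.37179827] [0.77258948 0.61486582 0.09766599 0.1245266 ] 58.006957116840645 -0.050300994976310874
{'time': 0.15, 'qpos': array([ 1.19399849e+00,  2.87003981e-01,  1.57781559e+00,  4.91653554e-05,
        1.27862138e+00, -1.49952808e-01]), 'dq': array([ 0.00046497, -0.00181333, -0.00599763, -0.0007555 ,  0.00036138,
       -0.001582  ]), 'joint_efforts': array([ 2.25175913e-04, -4.06607366e+01, -2.93139249e+01, -1.47483938e-04,
        3.92425209e-03,  8.46817017e-06]), 'eef_pos': array([0.15155179, 0.65725019, 0.23025067]), 'tcp_rot': array([ 1.13186486e-01,  9.93573331e-01, -8.86155779e-04, -2.63316972e-04]), 'contact_force': array([-0.05243858,  0.5403    ,  0.15729342]), 'wrist_torque': array([-0.05560362, -0.03065794,  0.03333676]), 'finger_force': 0.0, 'opening': 1.0008681513612674}
```

View pics/top0.png

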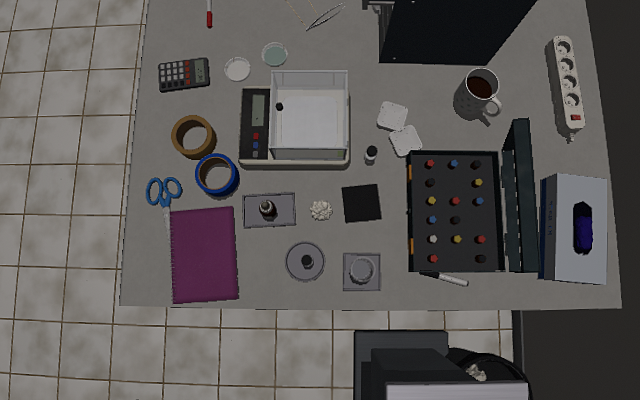

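View pics/side0.png

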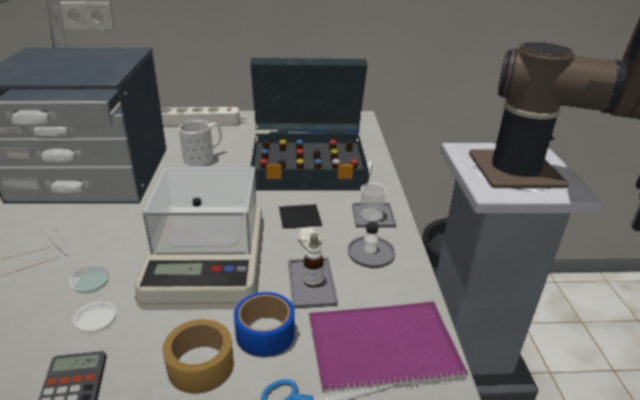

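The top view shows the bottle in the oblong tray at (267,208), the vial in the round tray at (307,261), the beaker in the square tray at (362,269), the mat at (362,203) and the tissue at (320,210). The side view confirms this.

```bash
python3 - <<'E'
from h import *
c=dict(np.load('top0.npz')); im=c['frame'][180:300,230:390]
cv2.imwrite('pics/crop.png',cv2.resize(im,None,fx=5,fy=5,interpolation=cv2.INTER_CUBIC))
P=cloud(c); 
# rectified height map
np.set_printoptions(precision=3,suppress=True)
for n in ['top','side']:
    c=dict(np.load(n+'0.npz')); P=cloud(c)
    m=(P[...,0]>.38)&(P[...,0]<.62)&(P[...,1]>.12)&(P[...,1]<.5)&(P[...,2]>.020)&(P[...,2]<.13)&(c['range_z']>0)
    k,l,s,ce=cv2.connectedComponentsWithStats(m.astype(np.uint8))
    for i in range(1,k):
        if s[i,4]>15:
            q=P[l==i]; print(n,s[i],q.min(0),q.max(0),np.median(q,0))
    f=(P[...,0]>.4)&(P[...,0]<.5)&(P[...,1]>.1)&(P[...,1]<.45)&(abs(P[...,2])<.02)
    print(n,'table z',np.percentile(P[f][:,2],[5,25,50,75,95]))
E
```

```text
top [259 200  17  19 245] [0.512 0.408 0.02 ] [0.547 0.441 0.106] [0.525 0.421 0.066]
top [310 201  20  18 226] [0.513 0.289 0.02 ] [0.552 0.332 0.035] [0.534 0.311 0.025]
top [301 255  13  12 127] [0.406 0.323 0.025] [0.43  0.349 0.065] [0.418 0.335 0.061]
top [350 257  26  23 161] [0.38  0.193 0.02 ] [0.426 0.243 0.074] [0.405 0.205 0.067]
top table z [-0.003 -0.002 -0.     0.001  0.007]
side [360 183  25  33 714] [0.38  0.193 0.02 ] [0.428 0.248 0.074] [0.404 0.236 0.052]
side [363 222  16  26 326] [0.406 0.327 0.02 ] [0.434 0.355 0.064] [0.422 0.346 0.045]
side [299 227  25  55 917] [0.515 0.294 0.02 ] [0.555 0.448 0.106] [0.534 0.435 0.051]
side table z [-0.002 -0.001  0.     0.003  0.011]
```

View pics/crop.png

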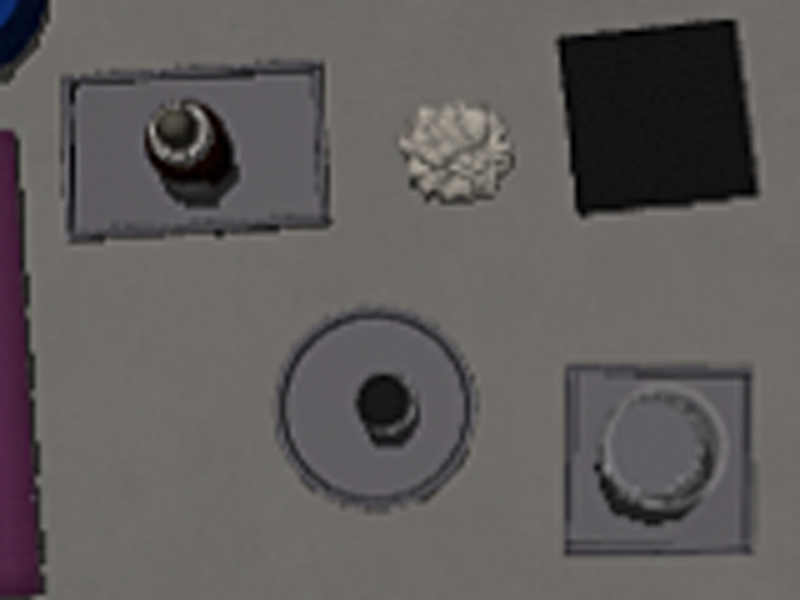

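The crop shows clear outlines: oblong corners at (63,76) to (330,225), round tray centred at (376,407), square tray (567,366) to (751,553), mat (558,38) to (758,195). The bulb top is at (178,127), the cap top at (383,401) and the beaker rim centre near (664,446).

```bash
python3 - <<'E'
from h import *
np.set_printoptions(precision=4,suppress=True)
c=dict(np.load('top0.npz'))
def p(X,z):
    X=np.array(X,float); return plane(c,230+(X[:,0]+.5)/5-.5,180+(X[:,1]+.5)/5-.5,z)[:,:2]
for n,q,z in [('obl',[(63,76),(323,62),(330,225),(70,240)],.008),('sq',[(567,366),(750,368),(751,553),(566,553)],.008),('mat',[(558,38),(735,20),(758,195),(580,215)],.004)]:
    w=p(q,z); e=np.diff(np.r_[w,w[:1]],axis=0)
    print(n,w.mean(0),np.linalg.norm(e,axis=1),np.degrees(np.arctan2(e[:,1],e[:,0])))
print('round',p([(376.5,407),(275,407),(478,407),(376,305),(376,510)],.01))
print('bottle',p([(178,127)],.105),'vial',p([(383,401)],.062),'beaker',p([(664,447)],.071))
# side-view: bottle, vial from cloud, silhouettes
def circ(P,r):
    from scipy.optimize import least_squares
    s=least_squares(lambda a:np.hypot(P[:,0]-a[0],P[:,1]-a[1])-r,P[:,:2].mean(0)+[0,-.01],loss='soft_l1',f_scale=.002); return s.x
s=dict(np.load('side0.npz')); P=cloud(s)
for n,b,z,r in [('bottle',(.50,.56,.39,.47),(.02,.058),.018),('vial',(.39,.45,.31,.37),(.02,.044),.0135),('beaker',(.37,.44,.18,.26),(.03,.07),.025)]:
    m=(P[...,0]>b[0])&(P[...,0]<b[1])&(P[...,1]>b[2])&(P[...,1]<b[3])&(P[...,2]>z[0])&(P[...,2]<z[1])
    q=P[m]
    if n=='beaker': print(q.min(0),q.max(0)); q=q[q[:,1]>.225]
    print(n,len(q),circ(q,r))
s=get_state(); M=R.from_quat(s['tcp_rot']).as_matrix(); print(M, np.degrees(np.arctan2(M[1,1],M[0,1])))
E
```

```text
obl [0.533  0.4264] [0.1202 0.0754 0.1187 0.0761] [ -86.4412 -176.4533   93.8801    4.7062]
sq [0.3953 0.2159] [0.0822 0.0818 0.0821 0.0826] [-90.1961 179.7484  90.3869  -0.1854]
mat [0.5511 0.2151] [0.0825 0.0821 0.0819 0.0828] [ -83.5894 -173.3772   96.8956    7.0255]
round [[0.4174 0.342 ]
 [0.4169 0.3874]
 [0.4179 0.2967]
 [0.463  0.3429]
 [0.372  0.3416]]
bottle [[0.5283 0.4208]] vial [[0.4189 0.3369]] beaker [[0.4007 0.2195]]
bottle 413 [0.5323 0.4265]
vial 157 [0.4203 0.3372]
[0.377  0.1925 0.0301] [0.4274 0.2477 0.07  ]
beaker 372 [0.4021 0.2188]
[[-0.9744  0.2249 -0.0007]
 [ 0.2249  0.9744 -0.0017]
 [ 0.0003 -0.0018 -1.    ]] 77.00194047098509
```

```bash
cat >> h.py <<'E'
def to(*t):
    s=get_state(); M=R.from_quat(s['tcp_rot']).as_matrix()
    print('shift mm',np.round(M.T@(np.array(t)-s['eef_pos'])*1000,1),'from',s['eef_pos'].round(4),'t',s['time'],'open',round(s['opening'],3))
E
python3 -m crank '[[[-40,-30,10],0,0],[[-80,-60,20],0,0],[[-115,-87,30],0,0],[[-150,-113,40],0,0],[[-187,-142,50],0,0],[[-225,-170,60],0,0],[[-265,-200,70],0,0],[[-300,-226,80],0,0],[[-333,-251,80],0,0],[[-333,-251,80],0,0]]' 30
python3 -c "
from h import *
to(.4195,.337,.019)"
```

```text
time: 1.15
eef_pos: [0.4222, 0.3349, 0.1508]
tcp_rot: [0.116, 0.993, -0.001, 0.0]
contact_force: [0.3, 0.5, 0.1]
opening: 1.004
finger_force: 0.0
shift mm [  3.2   1.6 131.8] from [0.4222 0.3349 0.1508] t 1.15 open 1.004
```

```bash
python3 -m crank '[[[3,1,30],0,0],[[3,1,60],0,0],[[3,1,85],0,0],[[3,1,105],0,0],[[3,1,118],0,0],[[3,1,127],0,0],[[3,1,132],0,0],[[3,1,132],0,0]]'
python3 -m crank '[[[0,0,0],0,255],[[0,0,0],0,255],[[0,0,0],0,255],[[0,0,0],0,255],[[0,0,0],0,255],[[0,0,0],0,255],[[0,0,0],0,255],[[0,0,0],0,255],[[0,0,0],0,255],[[0,0,0],0,255]]' 30
```

```text
time: 1.95
eef_pos: [0.417, 0.3401, 0.0192]
tcp_rot: [0.113, 0.994, -0.0, -0.0]
contact_force: [0.5, 0.0, -1.1]
opening: 1.0
finger_force: 0.0
time: 2.95
eef_pos: [0.4175, 0.3401, 0.0199]
tcp_rot: [0.113, 0.994, 0.0, 0.0]
contact_force: [-0.7, 0.0, 5.0]
opening: 0.301
finger_force: 30.0
```

```bash
python3 -m crank '[[[0,0,-12],0,255],[[0,0,-32],0,255],[[0,0,-52],0,255],[[-10,-6,-70],0,255],[[-35,-20,-75],0,255],[[-68,-39,-75],0,255],[[-105,-60,-75],0,255],[[-138,-80,-75],0,255],[[-156,-90,-75],0,255],[[-159,-92,-75],0,255]]'
python3 -m crank '[[[0,0,0],0,255],[[0,0,15],0,255],[[0,0,35],0,255],[[0,0,53],0,255],[[0,0,66],0,255],[[0,0,72],0,255],[[0,0,74],0,255],[[0,0,75],0,255],[[0,0,75],0,255]]'
python3 -c "
from h import *
c=cam('side','s1.png');to(.551,.215,.019)
cv2.imwrite('pics/s1c.png',cv2.resize(c['frame'][150:310,230:430],None,fx=3,fy=3))"
```

```text
time: 3.95
eef_pos: [0.5527, 0.2131, 0.0945]
tcp_rot: [0.115, 0.993, 0.0, 0.0]
contact_force: [0.1, 0.2, 0.2]
opening: 0.303
finger_force: 29.6
time: 4.85
eef_pos: [0.5516, 0.215, 0.02]
tcp_rot: [0.113, 0.994, 0.0, 0.001]
contact_force: [-0.8, 0.4, 0.8]
opening: 0.302
finger_force: 29.7
shift mm [ 0.7 -0.1  0.9] from [0.5517 0.2149 0.0199] t 4.9 open 0.3
```

View pics/s1c.png

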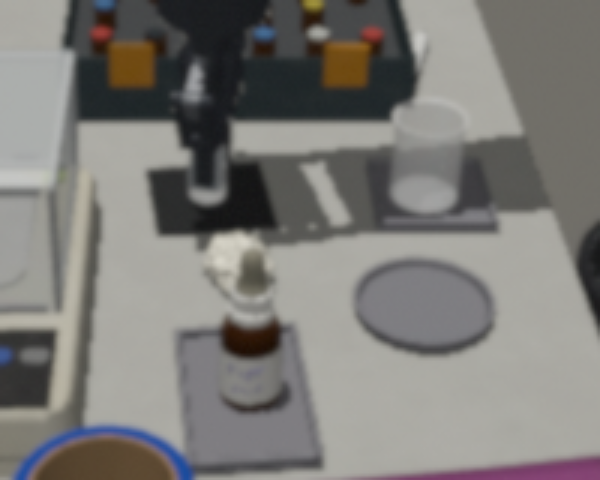

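The vial stands upright on the mat (around (208,190) in the crop), with the beaker at (428,155). Releasing and going to the beaker.

```bash
python3 -m crank '[[[0,0,0],0,0],[[0,0,0],0,0],[[0,0,0],0,0],[[0,0,0],0,0],[[0,0,0],0,0],[[0,0,0],0,0],[[0,0,0],0,0],[[0,0,-20],0,0],[[0,0,-50],0,0],[[0,0,-80],0,0]]'
python3 -m crank '[[[0,0,-25],0,0],[[30,-6,-25],0,0],[[70,-14,-25],0,0],[[110,-22,-25],0,0],[[140,-28,-25],0,0],[[148,-30,-25],0,0],[[148,-30,-25],0,0],[[148,-30,-25],0,0],[[148,-30,-25],0,0]]'
python3 -c "
from h import *
c=cam('top','t1.png');to(.401,.219,.022)
w=cam('wrist','w1.png')"
```

```text
time: 5.9
eef_pos: [0.5507, 0.2143, 0.0995]
tcp_rot: [0.113, 0.994, -0.0, -0.001]
contact_force: [0.3, -0.3, 0.2]
opening: 1.003
finger_force: 0.0
time: 6.8
eef_pos: [0.402, 0.2186, 0.1248]
tcp_rot: [0.114, 0.994, 0.0, 0.001]
contact_force: [0.1, 0.5, -0.4]
opening: 1.001
finger_force: 0.0
shift mm [  1.    0.3 102.7] from [0.4018 0.2185 0.1247] t 6.85 open 1.001
```

View pics/w1.png

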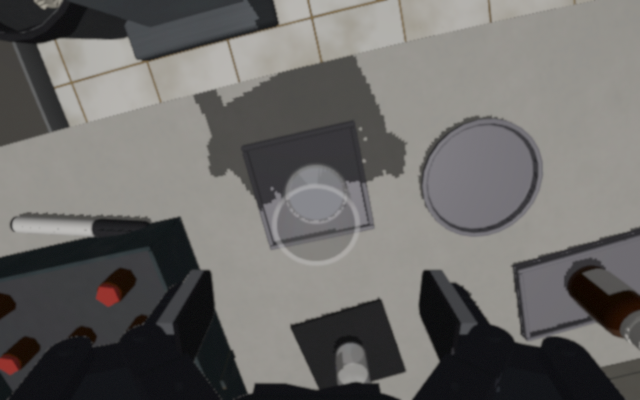

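The beaker rim is centred at (316,225), in line with the fingers' midline (~317), and the vial stands on the mat. Descending.

```bash
python3 -c "
from h import *
c=cam('wrist');print(plane(c,[316,487],[225,176],.071)[:1],plane(c,[482],[177],.01))"
python3 -m crank '[[[0,0,25],0,0],[[0,0,50],0,0],[[0,0,72],0,0],[[0,0,87],0,0],[[0,0,97],0,0],[[0,0,102],0,0],[[0,0,102],0,0]]'
python3 -m crank '[[[0,0,0],0,255],[[0,0,0],0,255],[[0,0,0],0,255],[[0,0,0],0,255],[[0,0,0],0,255],[[0,0,0],0,255],[[0,0,0],0,255],[[0,0,0],0,255]]' 25
python3 -c "
from h import *
to(.4174,.342,.022)"
```

```text
[[0.39965791 0.21856784 0.071     ]] [[0.41426722 0.34110656 0.01      ]]
time: 7.65
eef_pos: [0.4004, 0.2185, 0.022]
tcp_rot: [0.113, 0.994, -0.0, -0.0]
contact_force: [-1.5, 0.2, 0.1]
opening: 0.999
finger_force: 0.0
time: 8.45
eef_pos: [0.4012, 0.2187, 0.0233]
tcp_rot: [0.113, 0.994, 0.0, 0.001]
contact_force: [-0.9, -0.7, 6.0]
opening: 0.589
finger_force: 25.9
shift mm [ 11.9 123.8   1.3] from [0.4012 0.2187 0.0233] t 8.45 open 0.589
```

```bash
python3 -m crank '[[[0,0,-10],0,255],[[0,0,-27],0,255],[[0,0,-42],0,255],[[1,8,-50],0,255],[[3,30,-50],0,255],[[7,60,-50],0,255],[[10,92,-50],0,255],[[12,115,-50],0,255],[[13,123,-50],0,255],[[13,123,-50],0,255]]'
python3 -m crank '[[[0,0,0],0,255],[[0,0,12],0,255],[[0,0,28],0,255],[[0,0,40],0,255],[[0,0,46],0,255],[[0,0,49],0,255],[[0,0,50],0,255],[[0,0,50],0,255]]'
python3 -m crank '[[[0,0,0],0,0],[[0,0,0],0,0],[[0,0,0],0,0],[[0,0,0],0,0],[[0,0,0],0,0],[[0,0,-30],0,0],[[0,0,-70],0,0],[[0,0,-110],0,0],[[0,0,-110],0,0],[[0,0,-110],0,0]]'
python3 -c "
from h import *
to(.530,.4245,.145)"
```

```text
time: 9.45
eef_pos: [0.4149, 0.3421, 0.072]
tcp_rot: [0.112, 0.994, -0.0, -0.0]
contact_force: [-0.1, -0.5, -0.4]
opening: 0.591
finger_force: 26.3
time: 10.25
eef_pos: [0.4153, 0.3408, 0.0234]
tcp_rot: [0.113, 0.994, -0.001, -0.001]
contact_force: [-2.7, -3.3, 7.1]
opening: 0.592
finger_force: 26.7
time: 11.25
eef_pos: [0.416, 0.3417, 0.1335]
tcp_rot: [0.113, 0.994, 0.001, 0.001]
contact_force: [-0.3, 0.0, -0.5]
opening: 0.998
finger_force: 0.0
shift mm [-92.5 106.3 -11.1] from [0.416  0.3417 0.1335] t 11.25 open 0.998
```

```bash
python3 -m crank '[[[0,0,-15],0,0],[[-20,23,-15],0,0],[[-45,52,-15],0,0],[[-72,82,-15],0,0],[[-88,101,-15],0,0],[[-93,106,-15],0,0],[[-93,106,-15],0,0],[[-93,106,-15],0,0]]'
python3 -c "
from h import *
c=cam('wrist','w2.png');to(.530,.4245,.036)
t=cam('top');cv2.imwrite('pics/t2c.png',cv2.resize(t['frame'][180:300,230:390],None,fx=5,fy=5,interpolation=cv2.INTER_CUBIC))"
```

```text
time: 12.05
eef_pos: [0.5286, 0.423, 0.1463]
tcp_rot: [0.113, 0.994, -0.001, -0.001]
contact_force: [-0.4, 0.6, 0.1]
opening: 1.002
finger_force: 0.0
shift mm [ -1.3   2.  110.6] from [0.5285 0.423  0.1466] t 12.1 open 0.997
```

View pics/w2.png

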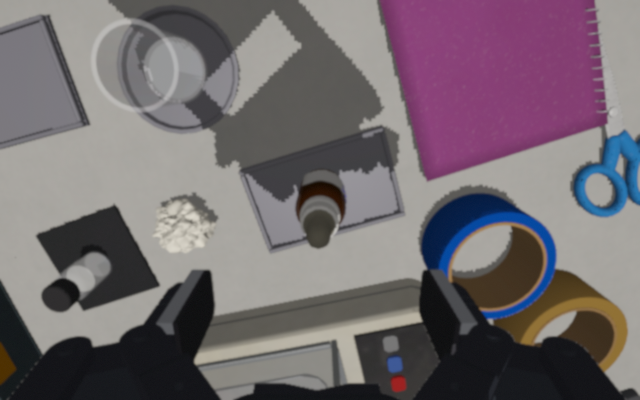

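The bulb is at (318,232), centred between the fingers; the blue roll lies clear of them. The beaker stands in the round tray (around (170,75)), and the vial is on the mat.

```bash
python3 -c "
from h import *
c=cam('wrist');print(plane(c,[318],[234],.105))"
python3 -m crank '[[[-1,1,30],0,0],[[-1,1,55],0,0],[[-1,1,77],0,0],[[-1,1,93],0,0],[[-1,1,103],0,0],[[-1,1,109],0,0],[[-1,1,110],0,0],[[-1,1,110],0,0]]'
python3 -m crank '[[[0,0,0],0,255],[[0,0,0],0,255],[[0,0,0],0,255],[[0,0,0],0,255],[[0,0,0],0,255],[[0,0,0],0,255],[[0,0,0],0,255],[[0,0,0],0,255],[[0,0,0],0,255]]' 35
python3 -c "
from h import *
to(.3953,.2159,.036)"
```

```text
[[0.52760018 0.42401261 0.105     ]]
time: 13.0
eef_pos: [0.5315, 0.4248, 0.0382]
tcp_rot: [0.113, 0.994, 0.0, 0.001]
contact_force: [-0.6, 0.3, -0.0]
opening: 0.997
finger_force: 0.0
time: 13.9
eef_pos: [0.5315, 0.4248, 0.038]
tcp_rot: [0.113, 0.994, 0.0, 0.001]
contact_force: [0.2, 0.8, 4.1]
opening: 0.388
finger_force: 35.2
shift mm [  85.7 -234.2    1.7] from [0.5315 0.4248 0.038 ] t 13.9 open 0.388
```

View pics/t2c.png

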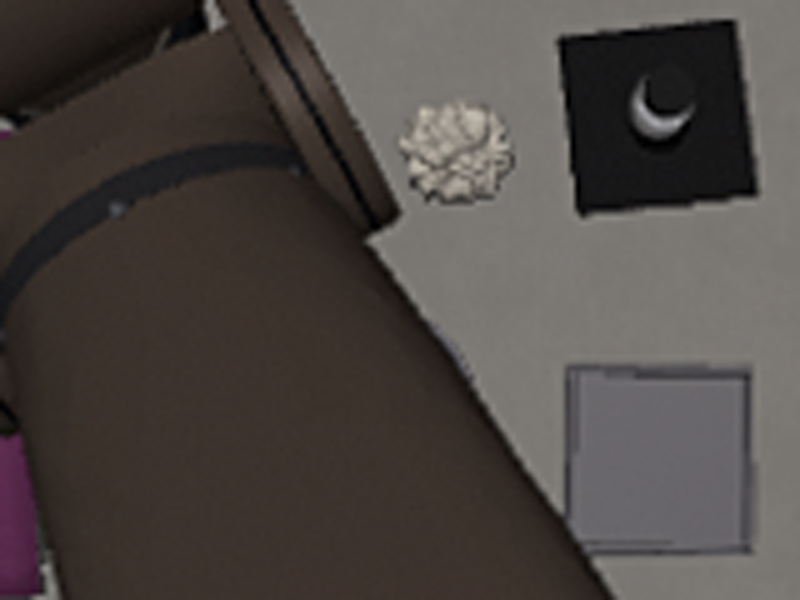

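The crop shows the vial on the mat at (665,95) and the square tray empty; the arm hides the rest. Carrying the bottle.

```bash
python3 -m crank '[[[0,0,-12],0,255],[[0,0,-32],0,255],[[0,0,-55],0,255],[[0,0,-78],0,255],[[0,0,-92],0,255],[[4,-12,-95],0,255],[[13,-36,-95],0,255],[[25,-68,-95],0,255],[[38,-103,-95],0,255],[[51,-138,-95],0,255]]'
python3 -m crank '[[[13,-34,0],0,255],[[24,-64,0],0,255],[[31,-86,0],0,255],[[34,-94,0],0,255],[[35,-96,0],0,255],[[35,-96,0],0,255],[[35,-96,0],0,255],[[35,-96,15],0,255],[[35,-96,35],0,255],[[35,-96,55],0,255]]'
python3 -m crank '[[[0,0,15],0,255],[[0,0,27],0,255],[[0,0,34],0,255],[[0,0,38],0,255],[[0,0,40],0,255],[[0,0,40],0,255],[[0,0,40],0,255]]'
python3 -c "
from h import *
to(.3953,.2159,.038)"
```

```text
time: 14.9
eef_pos: [0.4487, 0.3, 0.1315]
tcp_rot: [0.113, 0.994, -0.001, -0.001]
contact_force: [0.5, -0.7, 0.2]
opening: 0.391
finger_force: 34.8
time: 15.9
eef_pos: [0.3955, 0.2166, 0.0771]
tcp_rot: [0.113, 0.994, 0.0, 0.001]
contact_force: [-0.0, 0.4, -1.1]
opening: 0.386
finger_force: 34.9
time: 16.6
eef_pos: [0.3954, 0.216, 0.038]
tcp_rot: [0.113, 0.994, 0.0, 0.001]
contact_force: [-0.0, -0.3, -0.1]
opening: 0.388
finger_force: 35.0
shift mm [ 0.1 -0.1  0. ] from [0.3954 0.216  0.038 ] t 16.6 open 0.388
```

```bash
python3 -m crank '[[[0,0,1],0,0],[[0,0,1],0,0],[[0,0,1],0,0],[[0,0,1],0,0],[[0,0,1],0,0],[[0,0,-20],0,0],[[0,0,-60],0,0],[[0,0,-100],0,0],[[0,0,-112],0,0],[[0,0,-112],0,0]]'
python3 -m crank '[[[-25,6,0],0,0],[[-60,13,0],0,0],[[-100,22,0],0,0],[[-135,30,0],0,0],[[-153,34,0],0,0],[[-153,34,0],0,0],[[-153,34,30],0,0],[[-153,34,30],0,0],[[-153,34,30],0,0]]'
python3 -c "
from h import *
c=cam('wrist','w3.png');to(.5525,.215,.019)"
```

```text
time: 17.6
eef_pos: [0.3962, 0.2163, 0.1517]
tcp_rot: [0.113, 0.994, 0.001, 0.003]
contact_force: [1.1, 0.2, -1.3]
opening: 1.002
finger_force: 0.0
time: 18.5
eef_pos: [0.549, 0.2143, 0.1173]
tcp_rot: [0.113, 0.994, -0.001, -0.002]
contact_force: [-0.7, -0.1, 0.9]
opening: 1.003
finger_force: 0.0
shift mm [-2.3  1.  99.8] from [0.5502 0.2145 0.1188] t 18.55 open 0.994
```

View pics/w3.png

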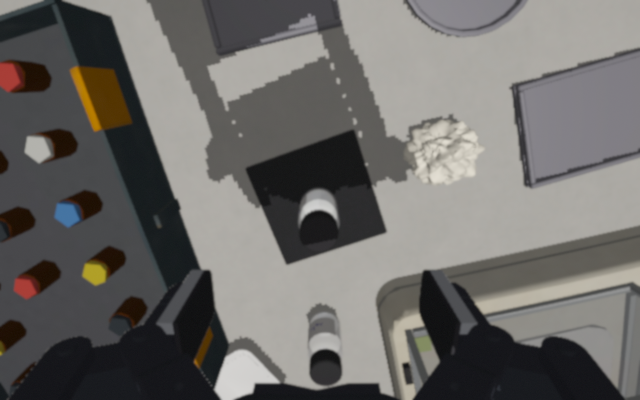

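The vial on the mat is between the fingers (cap at (318,226)); the look-alike at (325,350) is beyond. Grasping and carrying.

```bash
python3 -m crank '[[[-2,1,25],0,0],[[-2,1,50],0,0],[[-2,1,72],0,0],[[-2,1,87],0,0],[[-2,1,96],0,0],[[-2,1,99],0,0],[[-2,1,99],0,0]]'
python3 -m crank '[[[0,0,0],0,255],[[0,0,0],0,255],[[0,0,0],0,255],[[0,0,0],0,255],[[0,0,0],0,255],[[0,0,0],0,255],[[0,0,0],0,255],[[0,0,0],0,255],[[0,0,0],0,255],[[0,0,0],0,255]]' 30
python3 -c "
from h import *
to(.532,.4264,.02)"
```

```text
time: 19.25
eef_pos: [0.5539, 0.2152, 0.0208]
tcp_rot: [0.113, 0.994, 0.0, 0.0]
contact_force: [-0.8, -0.2, 0.4]
opening: 0.999
finger_force: 0.0
time: 20.25
eef_pos: [0.5539, 0.2151, 0.0208]
tcp_rot: [0.113, 0.994, 0.0, 0.0]
contact_force: [-1.1, 0.3, 6.1]
opening: 0.304
finger_force: 29.9
shift mm [ 68.8 201.    0.8] from [0.5539 0.2151 0.0208] t 20.25 open 0.304
```

```bash
python3 -m crank '[[[0,0,-12],0,255],[[0,0,-32],0,255],[[0,0,-55],0,255],[[1,4,-72],0,255],[[7,20,-75],0,255],[[17,48,-75],0,255],[[28,82,-75],0,255],[[40,117,-75],0,255],[[52,152,-75],0,255],[[61,180,-75],0,255]]'
python3 -m crank '[[[6,16,0],0,255],[[8,21,0],0,255],[[8,21,0],0,255],[[8,21,15],0,255],[[8,21,35],0,255],[[8,21,53],0,255],[[8,21,65],0,255],[[8,21,72],0,255],[[8,21,75],0,255],[[8,21,75],0,255]]'
python3 -m crank '[[[0,0,0],0,255],[[0,0,0],0,0],[[0,0,0],0,0],[[0,0,0],0,0],[[0,0,0],0,0],[[0,0,0],0,0],[[0,0,0],0,0],[[0,0,-30],0,0],[[0,0,-70],0,0],[[0,0,-110],0,0]]'
python3 -m crank '[[[0,0,-50],0,0],[[40,40,-90],0,0],[[80,80,-90],0,0],[[120,120,-90],0,0],[[160,160,-90],0,0],[[200,200,-90],0,0],[[230,230,-90],0,0],[[230,230,-90],0,0],[[230,230,-90],0,0],[[230,230,-90],0,0]]'
python3 -c "
from h import *
to(.532,.4264,.02)
t=cam('top','t3.png');np.savez('t3.npz',**t);cv2.imwrite('pics/t3c.png',cv2.resize(t['frame'][180:300,230:390],None,fx=5,fy=5,interpolation=cv2.INTER_CUBIC))
s=cam('side');np.savez('s3.npz',**s);cv2.imwrite('pics/s3c.png',cv2.resize(s['frame'][150:310,230:430],None,fx=3,fy=3))"
```

```text
time: 21.25
eef_pos: [0.5326, 0.4068, 0.0938]
tcp_rot: [0.113, 0.994, -0.0, -0.001]
contact_force: [-0.2, -0.5, -0.2]
opening: 0.3
finger_force: 29.6
time: 22.25
eef_pos: [0.532, 0.4263, 0.0209]
tcp_rot: [0.113, 0.994, 0.0, 0.0]
contact_force: [-0.8, -0.5, -0.8]
opening: 0.3
finger_force: 29.6
time: 23.25
eef_pos: [0.5309, 0.4261, 0.1306]
tcp_rot: [0.113, 0.994, -0.001, -0.001]
contact_force: [0.9, 0.5, -0.0]
opening: 1.002
finger_force: 0.0
time: 24.25
eef_pos: [0.3583, 0.7026, 0.2197]
tcp_rot: [0.112, 0.994, -0.001, 0.0]
contact_force: [0.8, -0.1, -0.8]
opening: 1.0
finger_force: 0.0
shift mm [-230.9 -230.2  199.9] from [0.3583 0.7026 0.2197] t 24.25 open 1.0
```

View pics/t3c.png

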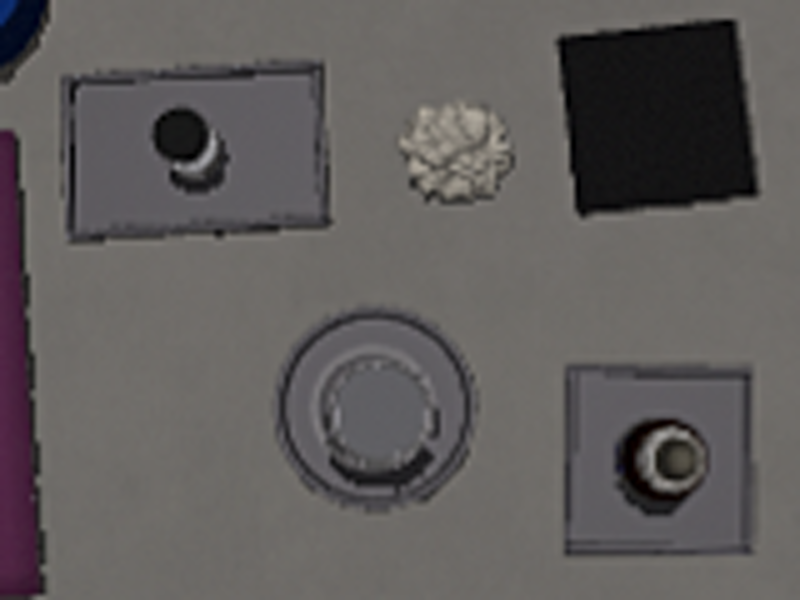

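View pics/s3c.png

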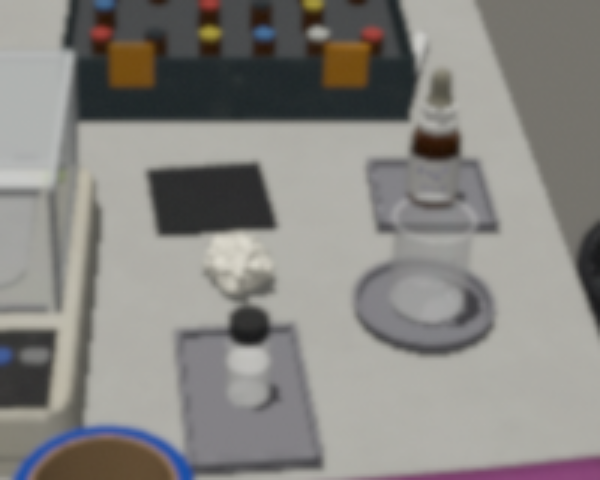

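All three stand upright in their own trays: cap at (181,133), bulb at (677,459), beaker rim around (377,405). Checking the offsets numerically before handing in.

```bash
python3 - <<'E'
from h import *
np.set_printoptions(precision=4,suppress=True)
c=dict(np.load('t3.npz'))
p=lambda x,y,z: plane(c,[230+(x+.5)/5-.5],[180+(y+.5)/5-.5],z)[0,:2]
d=[p(181,133,.062)-[.533,.4264],p(677,459,.105)-[.3953,.2159],p(377,405,.071)-[.4174,.342]]
print(np.array(d))
if all(np.hypot(*x)<.011 for x in d): print(ctrl.sign_off())
E
```

```text
[[-0.0005 -0.0007]
 [ 0.0007  0.0017]
 [-0.0004 -0.003 ]]
the job is handed in; nothing more can be done
None
```

The beaker stands in the round tray, the dropper bottle in the square tray and the vial in the oblong tray, all upright, released and about 3 mm or less off centre by the top camera; the job was handed in at about 24 s, with no verdict shown.

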